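# Try the bit box's catch and hold its lid up

## Robot

A 6-joint arm with a two-finger parallel gripper is mounted at the origin on a cart in front of the work surface, level with it; the furniture and walls round the work are solid. World frame = base frame: x ahead of the robot, y to its left, z up, the work surface at z = 0. Lengths are in m, angles in rad, forces in N, time in s.
With the tool pointing down it reaches from about 0.25 to 0.775 m from the base axis. Payload 4 kg.
Tool frame: the origin (TCP) lies midway between the tips of the shut fingers; the grasp point (between the pads) lies 19 mm behind it (robot.tcp_to_grasp is the distance from the TCP to the grasp point, in m); z points along the fingers, y is the line along which they close (so a half turn about z gives the same grasp; the last joint's range is limited). The gripper opens to 94 mm and grips with 3 to 60 N. Pads are 16 mm wide; open, the fingers measure 119 mm over their backs; the gripper's body (75 mm by 177 mm) begins 78 mm behind the grasp point.
Start: joints at [-1.317, 0.087, 1.371, -0, 1.684, -0.103], TCP at [0.192, -0.515, 0.206] pointing down, gripper open.
Joint ranges: [-3.1, 3.1], [-0.76, 2.03], [0.27, 2.55], [-1.08, 4.22], [0.17, 2.65], [-2.57, 2.57]. Speed limits (rad/s): [2.79, 2.79, 3.14, 3.14, 3.14, 3.14].

## Interface

Orientations are given as [roll, pitch, yaw] about the fixed x, y, z axes, in that order (R = Rz(yaw) Ry(pitch) Rx(roll)).
In Python, from bench import robot, viewer gives the robot as it stands. The module is installed in compiled form; this text tells all that it offers.
- The arm moves only by the shell command python3 -m handwheel 'ROWS' [OPENING]. ROWS is JSON, a list of rows, each a list of 6 numbers: the shift along the tool's x, y, z in units of 0.2 m (1.0 is 0.2 m), then the turn, a rotation vector about the tool's x, y, z in units of 30 degrees (1.0 is 30 degrees). In form: [[x, y, z, wx, wy, wz], ...]. A call has 1 to 10 rows; each row is the pose to reach, as a shift and turn from the pose commanded when the call began, along the tool's axes at that moment; what a row does not reach only later rows make up. A row lasts 1/12 s, in which the tool goes at most 41.7 mm and 7.16 degrees, less where a joint would pass 70% of its speed; a pose out of reach is approached as far as the arm can. A call with a number of a shift or a turn outside -1 to 1 is refused whole. A call with a gripper value outside its range is refused whole. OPENING is the gripper's target within -1 to 1 (shut at 1, half-way at 0, fully open at -1), set as the call begins (- or left out, the last holds). The fingers move at their own pace and stop on an object; the grip force is fixed at half the most. Time passes only in rows, so rows that repeat a pose let the fingers close. It gives the time, the measured TCP pose, the force, the opening and the grip force at its end, in the units of the state.
- robot.get_obs(): the state, without advancing time (a new reading comes with each control period).
- viewer.snapshot(name): name is "scene" or "top" or "wrist"; returns the picture (420x560x3 uint8, red, green, blue); there is no depth.
- viewer.calibration(name): a dict with "fx", "fy", "cx", "cy" (pixels), "R" (3x3) and "t" (3): a world point X has camera coordinates R X + t. Camera axes: x right, y down, z forward; pixel columns grow to the right and rows downward; lengths in m; the calibration is good to about 2 mm. A picture is of the moment at which its call begins: read the wrist's pose just before it. calibration takes no time and is no camera call; for the wrist camera it gives the pose at the moment of the call.
- robot.close_job(): hands the job in; it is judged then, once.
The state is a dict: "time": time; "joint_positions": joint angles; "qvel": joint speeds; "joint_torque": joint torques, N m; "tool_pos": TCP position; "ee_rot": TCP orientation; "wrist_force": force on the tool from outside, world axes, zero at the start; "wrist_torque": the same for the moment, N m; "width": finger opening in m; "finger_force": force on a finger pad.
Only numpy, scipy, OpenCV 4.12 (cv2) and the standard library are available. Lean on these libraries where they do the work, as an engineer would, in place of code of your own. Each camera call takes 0.05 s, during which the arm holds its last target. There are 200 camera calls.

## Task

Before touching the red knob, tug the lid of the blue bit box up by the middle of its steel handle to learn whether the hidden catch is holding it. If it is, release it by sliding the red knob on the lid fully towards the hinge. Then open the lid past 60 degrees, and finish while holding it open there by the middle of its handle: do not let go, for it falls shut by itself. Leave the other things on the bench alone.

Things in the scene. Friction and masses are not known exactly. Their poses are not given: they have to be found in the camera images.
- bit_box: Blue steel box fixed to the bench, 104 (own x) x 80 (own y) mm, 88 high with lid shut. Origin: centre of its underside. Own x points to its hinge side (about the robot's left); the handle is opposite. The solid grinder left of the cart (from y 0.09, to z 0.27) stops an arm whose shoulder juts out left from turning left; it then leans the gripper 10 to 40 degrees, fingers down and to the hinge.
- lid (a joint): Angle of the lid (rad): 0 shut, grows as the handle side rises, stop at 1.4. Weight and a spring pull it shut from every angle (3 to 5 N at the handle raises it). If the hidden catch holds, the lid can be raised only by its play, to about 0.08 rad (11 mm at the handle), and then stops hard; if not, it goes on rising freely. The catch may or may not hold at the start; nothing of it can be seen from outside.
- lid_handle (a point): Middle of the lid's steel handle: round bar 12 mm thick, straight for 52 mm along own y of bit_box, 80 mm up when shut, 92 mm from the box's middle along own -x, 40 mm from the lid's edge. Posts 34 mm either side join it to the lid; fingers fit down on both sides of the bar. A grip from above, upright or leaning, may keep its direction as the lid opens: the bar turns between the fingers.
- lid_hinge (a point): Middle of the hinge line, 80 mm above the bench, 142 mm from the handle bar's axis and 50 mm from the box's middle along its own +x; the line runs along own y of bit_box.
- knob_grip (a point): Red sliding knob of the catch, standing on the lid's top (88 mm above the bench): 12 mm (own x of bit_box) x 18 mm (own y) x 30 mm high, reaching 119 mm above the bench; this point is in its middle, 107 mm above the bench, at the start 22 mm from the box's middle towards the handle. It slides straight towards the hinge (own +x of bit_box), about 2 N, and stays where it is left. It moves up with the lid.
- knob (a joint): Travel of the knob (m): 0 at the start, 0.014 slid fully towards the hinge, where the catch is always released (slide it with the lid let down, so that the lid does not bear on the catch). At 0 the catch may hold or not.
- pliers: Bystander: red-handled pliers, 54 x 177 x 12 mm; leave alone. Origin: centre of its underside.
- tape_ring: Bystander: green tape roll, 62 mm across, 19 mm high; leave alone. Origin: centre of its underside.
- hex_nut: Bystander: steel hexagon nut, 26 mm across, 11 mm high, to the right of the box; leave alone. Origin: centre of its underside.
- spark_plug_1: Bystander: spark plug, 65 mm long, to the left of the box; leave alone. Origin: centre of its underside.
- spark_plug_2: Bystander: second spark plug, 65 mm long, to the left of the box; leave alone. Origin: centre of its underside.

How it is judged:
On the way, in this order (a step that is already met when the one before it is completed fails the run):
1. with the knob not yet moved, the lid is tugged up by its handle to the end of its play or beyond (value of joint lid above 0.05 rad and value of joint knob below 0.003 m and contact force between the fingers and lid above 0.4 N and distance between the grasp point and lid_handle below 0.03 m), for 0.05 s.
2. the lid is raised past 57 degrees (value of joint lid above 1 rad), for 0.2 s.
At the end, for the whole second after the job is handed in: The lid stands still (under 0.1 rad/s), more than 1.0 rad (57 degrees) open, held by the fingers at its handle (more than 0.4 N on it, the grasp point within 30 mm of the bar's middle) and not propped by any other thing (value of joint lid above 1 rad and velocity of joint lid between -0.1 and 0.1 rad/s and contact force between the fingers and lid above 0.4 N and distance between the grasp point and lid_handle below 0.03 m and contact force between lid and pliers below 0.1 N and contact force between lid and tape_ring below 0.1 N and contact force between lid and hex_nut below 0.1 N and contact force between lid and spark_plug_1 below 0.1 N and contact force between lid and spark_plug_2 below 0.1 N); the arm keeps its last pose, push and grip.
It fails at once if a bystander (pliers, tape roll, nut, spark plug) is moved more than 20 mm (distance of any of pliers, tape_ring, hex_nut, spark_plug_1, spark_plug_2 from where it was at the start of the episode above 0.02 m).
It also fails if it takes over 51 s, if anything falls off the work surface, if the arm or the gripper's body presses on something with over 40 N, if the wrist force passes 120 N, or if a joint passes its speed limit or range.

## Working session

There is one attempt and no reset: what is moved stays moved. The work goes in short steps, Python scripts to look and compute and a shell command to move; the robot and the scene stay as the last step left them, time stands still between calls to the robot, and variables do not carry over. Pictures are saved under pics/ and viewed, at most 10 in all, crops included, and the job is handed in when it is done.

```bash
mkdir -p pics; python3 - <<'E'
from bench import robot, viewer
import cv2
o=robot.get_obs(); print({k:o[k] for k in("time","tool_pos","ee_rot","width","wrist_force")},robot.tcp_to_grasp)
for n in("top","scene"):
    im=viewer.snapshot(n); cv2.imwrite(f"pics/{n}0.png",im[:,:,::-1]); print(n,viewer.calibration(n))
E
```

```text
{'time': 0.0, 'tool_pos': array([ 0.19195804, -0.51483213,  0.20433551]), 'ee_rot': array([-3.13944040e+00, -2.13782562e-04,  3.56804064e-01]), 'width': 0.09396821038526473, 'wrist_force': array([-0.2088009 , -0.18129233, -0.37138734])} 0.0188
top {'fx': 540.2601075332452, 'fy': 540.2601075332452, 'cx': 288.30411367777936, 'cy': 204.0324795647772, 'R': array([[ 0.00311812, -0.99988689,  0.01471354],
       [-0.98618949, -0.0055112 , -0.1655292 ],
       [ 0.16559157, -0.0139942 , -0.98609513]]), 't': array([-0.14913419,  0.46173937,  1.51064778])}
scene {'fx': 421.8876618614777, 'fy': 421.8876618614777, 'cx': 278.0245762534803, 'cy': 212.96946698404798, 'R': array([[ 0.88255384, -0.46961177, -0.02373844],
       [-0.21863878, -0.36515131, -0.90490972],
       [ 0.41628813,  0.80382169, -0.42494104]]), 't': array([-0.44085478,  0.11654208,  0.98100013])}
```

View pics/top0.png

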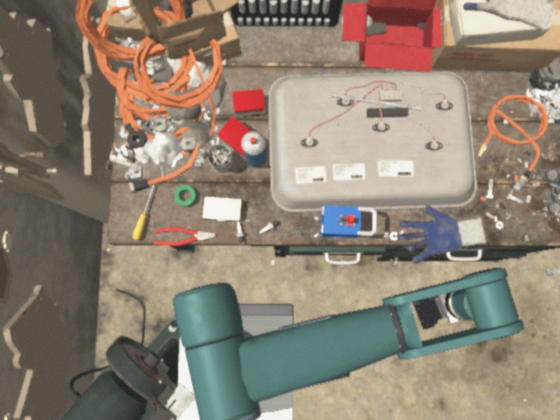

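View pics/scene0.png

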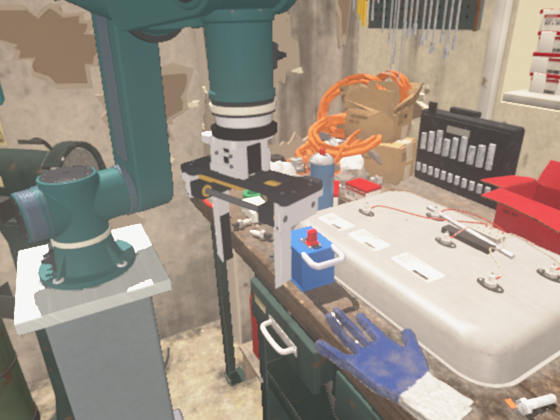

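```bash
python3 - <<'E'
import cv2
im=cv2.imread("pics/top0.png")[195:250,305:405]
cv2.imwrite("pics/c1.png",cv2.resize(im,None,fx=8,fy=8,interpolation=cv2.INTER_CUBIC))
E
```

```text
(no output)
```

View pics/c1.png

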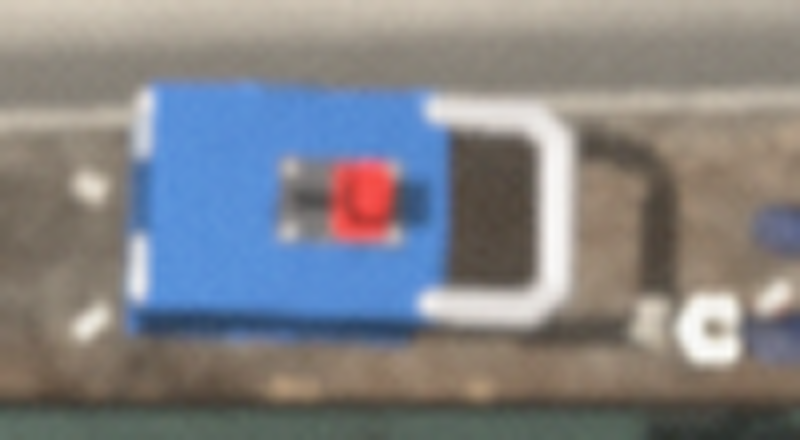

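The crop shows the bar's middle at about (374.1, 220.8), the hinge middle at about (322.3, 218.9) and the knob top at about (350.6, 219.6). The nut lies to the right of the handle, near (393, 235).

```bash
cat > h.py <<'E'
import numpy as np
from bench import robot, viewer
from scipy.spatial.transform import Rotation as Ro
def ray(cam,u,v,z):
    c=viewer.calibration(cam); R=np.array(c["R"]);t=np.array(c["t"])
    d=R.T@np.array([(u-c["cx"])/c["fx"],(v-c["cy"])/c["fy"],1]); o=-R.T@t
    return o+d*(z-o[2])/d[2]
def proj(cam,X):
    c=viewer.calibration(cam); p=np.array(c["R"])@X+c["t"]; return [p[0]/p[2]*c["fx"]+c["cx"],p[1]/p[2]*c["fy"]+c["cy"]]
def rows(target,rpy):
    "shift and turn (handwheel units) from measured pose to target tcp pose"
    o=robot.get_obs(); R=Ro.from_euler("xyz",o["ee_rot"]); T=Ro.from_euler("xyz",rpy)
    return np.round(np.r_[R.inv().apply(np.array(target)-o["tool_pos"])/.2,(R.inv()*T).as_rotvec(degrees=True)/30],3)
E
python3 - <<'E'
from h import *
for n,u,v,z in(("handle",374.1,220.8,.086),("hinge",322.3,218.9,.08),("knob",350.6,219.6,.119),("nut",393,235.5,.011),("lidA",323.3,205.2,.088),("lidB",359.6,206.5,.088),("lidD",359.6,232.8,.088)):print(n,ray("top",u,v,z))
for n in("joint_positions","tool_pos"):print(robot.get_obs()[n])
E
```

```text
handle [ 0.40874864 -0.38467221  0.086     ]
hinge [ 0.41416567 -0.24131459  0.08      ]
knob [ 0.40718359 -0.31509026  0.119     ]
nut [ 0.37625144 -0.45179252  0.011     ]
lidA [ 0.45150574 -0.24375578  0.088     ]
lidB [ 0.44840143 -0.34481809  0.088     ]
lidD [ 0.37486375 -0.34343771  0.088     ]
[-1.31708514e+00  8.78521218e-02  1.37207726e+00 -1.22914971e-05
  1.68361139e+00 -1.03124831e-01]
[ 0.19197567 -0.51488184  0.20445019]
```

```bash
cat >> h.py <<'E'
H=np.array([.409,-.385,.080]); h=np.array([.035,.9994,0])   # bar middle, hinge direction
def rot(lean):
    b=np.radians(lean); z=np.sin(b)*h-np.cos(b)*np.array([0,0,1]); y=-(np.cos(b)*h+np.sin(b)*np.array([0,0,1]))
    return Ro.from_matrix(np.c_[np.cross(y,z),y,z])
def go(p,lean,back=0):
    "rows to put the grasp point at p, held back along the tool axis"
    T=rot(lean); tcp=p+(robot.tcp_to_grasp-back)*T.as_matrix()[:,2]
    return rows(tcp,T.as_euler("xyz")),tcp
def st():
    o=robot.get_obs(); R=Ro.from_euler("xyz",o["ee_rot"]).as_matrix()
    print("t",round(o["time"],2),"q",o["joint_positions"].round(3),"tau",o["joint_torque"].round(1),"F",o["wrist_force"].round(1),"grasp",(o["tool_pos"]-robot.tcp_to_grasp*R[:,2]).round(4),"w",round(o["width"],4),"ff",o["finger_force"])
E
python3 - <<'E'
from h import *
st(); print(go(H,35,.12))
E
```

```text
t 0.1 q [-1.317  0.088  1.372 -0.     1.684 -0.103] tau [  0.  -34.1 -30.3   0.1   0.   -0. ] F [-0.3  0.4  1.2] grasp [ 0.192  -0.5149  0.2233] w 0.0942 ff 0.0
(array([1.133, 0.039, 0.208, 1.148, 0.229, 0.725]), array([ 0.40696842, -0.44301037,  0.16289819]))
```

```bash
python3 -m handwheel '[[0.15,0,0,0.15,0.03,0.1],[0.3,0,0,0.3,0.06,0.2],[0.45,0,0,0.45,0.09,0.3],[0.6,0,0,0.6,0.12,0.4],[0.6,0,0,0.6,0.12,0.4],[0.6,0,0,0.6,0.12,0.4]]' 0.35; python3 - <<'E'
from h import *
st(); print(go(H,35,.12))
E
```

```text
time: 0.6
tool_pos: [0.3051, -0.4733, 0.2029]
ee_rot: [-2.819, -0.027, 0.143]
wrist_force: [0.1, 0.5, -0.8]
width: 0.0575
finger_force: 0.0
t 0.6 q [-1.166  0.345  1.105  0.118  1.995  0.289] tau [  0.9 -42.6 -29.2   0.7   1.2   0.1] F [ 0.1  0.5 -0.8] grasp [ 0.3055 -0.4793  0.2207] w 0.0575 ff 0.0
(array([ 0.52 , -0.006,  0.228,  0.545,  0.107,  0.328]), array([ 0.40696842, -0.44301037,  0.16289819]))
```

```bash
python3 -m handwheel '[[0.2,0,0.1,0.2,0.04,0.12],[0.4,0,0.18,0.4,0.08,0.25],[0.52,0,0.23,0.54,0.11,0.33],[0.52,0,0.23,0.54,0.11,0.33],[0.52,0,0.23,0.54,0.11,0.33],[0.52,0,0.23,0.54,0.11,0.33]]' 0.35; python3 - <<'E'
from h import *
st(); print(go(H,35,.0))
o=robot.get_obs(); z=Ro.from_euler("xyz",o["ee_rot"]).as_matrix()[:,2]
from scipy.optimize import brentq
def j1(tcp,z,L):
    W=tcp-L*z; return np.arctan2(W[1],W[0])-np.arcsin(.0565/np.hypot(W[0],W[1]))
L=brentq(lambda L:j1(o["tool_pos"],z,L)-o["joint_positions"][0],0,.6); print("L",L)
for th in(0,.6,1.15):
    p=H+.142*(1-np.cos(th))*h+np.array([0,0,.142*np.sin(th)])
    print(th,[round(j1(p+.0188*rot(b).as_matrix()[:,2],rot(b).as_matrix()[:,2],L),3) for b in(20,30,35,40)])
import cv2; cv2.imwrite("pics/w1.png",cv2.resize(viewer.snapshot("top")[190:420,60:420,::-1],None,fx=2.2,fy=2.2))
cv2.imwrite("pics/w2.png",viewer.snapshot("wrist")[:,:,::-1]);print(proj("wrist",H),proj("wrist",H-.034*np.array([.9994,-.035,0])))
E
```

```text
time: 1.1
tool_pos: [0.4055, -0.445, 0.1661]
ee_rot: [-2.539, -0.004, -0.039]
wrist_force: [-0.9, 0.9, 0.3]
width: 0.0308
finger_force: 0.0
t 1.1 q [-1.093  0.588  0.925  0.342  2.139  0.625] tau [  0.5 -48.7 -26.8   1.2   1.7  -0. ] F [-0.9  0.9  0.3] grasp [ 0.4051 -0.4556  0.1816] w 0.0308 ff 0.0
(array([ 0.003, -0.004,  0.619,  0.017, -0.01 , -0.002]), array([ 0.40937741, -0.37422337,  0.06459994]))
L 0.3509889608424747
0 [np.float64(-0.977), np.float64(-1.022), np.float64(-1.041), np.float64(-1.058)]
0.6 [np.float64(-0.953), np.float64(-1.001), np.float64(-1.022), np.float64(-1.04)]
1.15 [np.float64(-0.891), np.float64(-0.946), np.float64(-0.97), np.float64(-0.991)]
[np.float64(278.5676298898148), np.float64(205.94119522714652)] [np.float64(278.6034282015016), np.float64(237.09647139414116)]
```

View pics/w1.png

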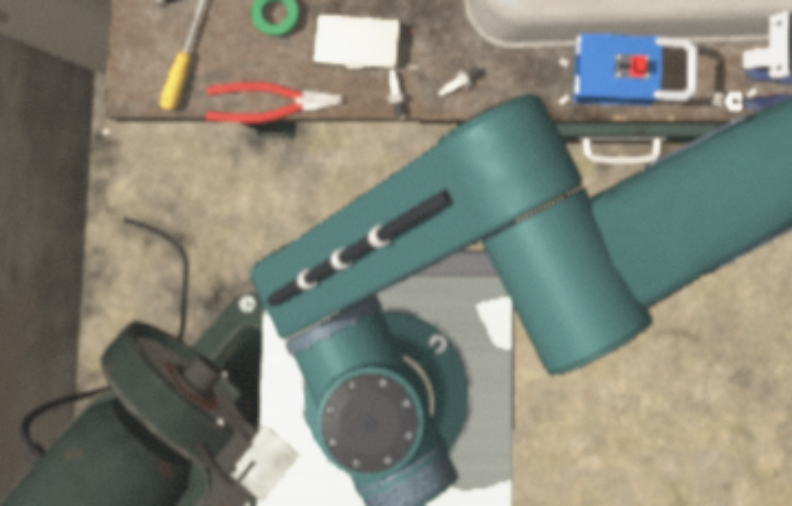

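View pics/w2.png

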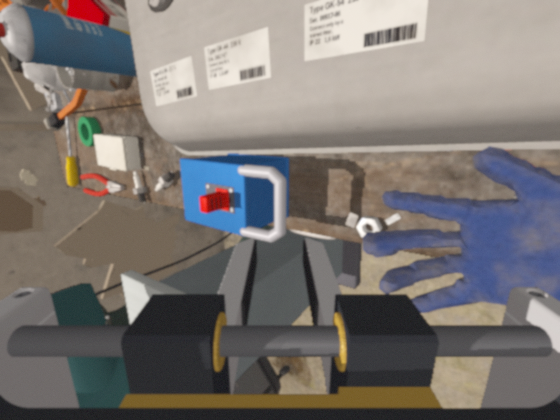

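The top view shows the shoulder housing close to the grinder at crop (260, 290), so I'll lean more (40°). In the wrist view the bar's middle is at (280, 204), against (278.6, 205.9) predicted, so the estimate is good to about 2 mm.

```bash
sed -i 's/H=np.array(\[.409,-.385,.080\])/H=np.array([.410,-.386,.080])/' h.py; python3 - <<'E'
from h import *
print(go(H,40,.05),go(H,40))
E
```

```text
(array([ 0.008,  0.019,  0.376,  0.189, -0.014, -0.   ]), array([ 0.40929808, -0.40604269,  0.10390059])) (array([ 0.006, -0.006,  0.625,  0.189, -0.014, -0.   ]), array([ 0.41042295, -0.373923  ,  0.06559836]))
```

```bash
python3 -m handwheel '[[0.01,0.01,0.12,0.08,0,0],[0.01,0.02,0.24,0.19,-0.01,0],[0.01,0.02,0.37,0.19,-0.01,0],[0.01,0.02,0.37,0.19,-0.01,0],[0.01,0.02,0.37,0.19,-0.01,0]]'; python3 - <<'E'
from h import *
st(); print(go(H,40))
E
```

```text
time: 1.62
tool_pos: [0.4096, -0.4054, 0.1031]
ee_rot: [-2.438, 0.001, -0.036]
wrist_force: [-0.1, -0.7, 0.7]
width: 0.0307
finger_force: 0.0
t 1.62 q [-1.08   0.615  1.053  0.38   2.075  0.608] tau [  0.3 -49.3 -24.8   1.3   2.   -0.1] F [-0.1 -0.7  0.7] grasp [ 0.4092 -0.4176  0.1174] w 0.0307 ff 0.0
(array([-0.001,  0.001,  0.245, -0.011, -0.   , -0.002]), array([ 0.41042295, -0.373923  ,  0.06559836]))
```

```bash
python3 -m handwheel '[[0,0,0.08,0,0,0],[0,0,0.16,0,0,0],[0,0,0.24,0,0,0],[0,0,0.24,0,0,0],[0,0,0.24,0,0,0]]'; python3 - <<'E'
from h import *
st()
import cv2; cv2.imwrite("pics/w3.png",viewer.snapshot("wrist")[:,:,::-1])
E
```

```text
time: 2.03
tool_pos: [0.4119, -0.3762, 0.0679]
ee_rot: [-2.442, -0.002, -0.036]
wrist_force: [-0.2, -1.6, 0.4]
width: 0.0301
finger_force: 0.0
t 2.03 q [-1.059  0.588  1.165  0.376  1.983  0.593] tau [  0.4 -48.9 -25.    1.4   2.1  -0.1] F [-0.2 -1.6  0.4] grasp [ 0.4115 -0.3883  0.0823] w 0.0301 ff 0.0
```

View pics/w3.png

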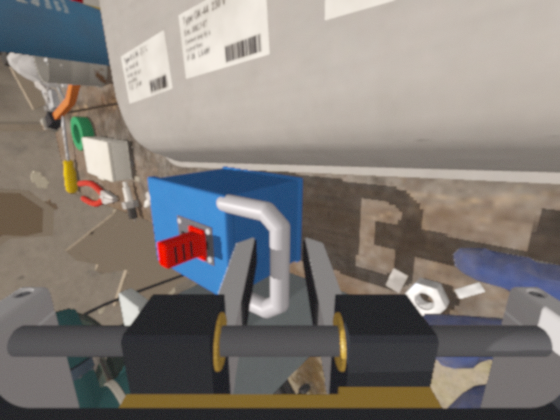

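The bar lies between the fingers at about (280, 250), near the middle of its straight part, and nothing is touching it. I'll close the gripper.

```bash
python3 -m handwheel '[[0,0,0.01,0,0,0],[0,0,0.01,0,0,0],[0,0,0.01,0,0,0],[0,0,0.01,0,0,0],[0,0,0.01,0,0,0],[0,0,0.01,0,0,0],[0,0,0.01,0,0,0],[0,0,0.01,0,0,0]]' 1; python3 - <<'E'
from h import *
st(); print(rot(40).inv().apply([0,0,.01])/.2)
E
```

```text
time: 2.75
tool_pos: [0.4117, -0.3735, 0.0646]
ee_rot: [-2.437, -0.0, -0.035]
wrist_force: [-0.1, -0.6, 5.7]
width: 0.0106
finger_force: 30.0
t 2.75 q [-1.057  0.59   1.172  0.377  1.979  0.592] tau [  0.  -46.9 -24.4   0.8   1.2  -0.1] F [-0.1 -0.6  5.7] grasp [ 0.4113 -0.3857  0.0789] w 0.0106 ff 30.002129673957825
[-5.20417043e-19 -3.21393805e-02 -3.83022222e-02]
```

```bash
python3 -m handwheel '[[0,-0.015,-0.018,0,0,0],[0,-0.03,-0.036,0,0,0],[0,-0.03,-0.036,0,0,0],[0,-0.03,-0.036,0,0,0]]'; python3 -c "
from h import *
st()"; python3 -m handwheel '[[0,-0.008,-0.01,0,0,0],[0,-0.014,-0.017,0,0,0],[0,-0.014,-0.017,0,0,0],[0,-0.014,-0.017,0,0,0]]'; python3 -c "
from h import *
st()"
```

```text
time: 3.08
tool_pos: [0.4117, -0.3735, 0.0719]
ee_rot: [-2.438, 0.001, -0.036]
wrist_force: [1.9, 1.2, -4.8]
width: 0.0115
finger_force: 30.0
t 3.08 q [-1.057  0.583  1.166  0.379  1.991  0.598] tau [ -1.  -52.6 -27.4   1.5   3.4  -0.1] F [ 1.9  1.2 -4.8] grasp [ 0.4113 -0.3856  0.0863] w 0.0115 ff 30.00028520822525
time: 3.42
tool_pos: [0.4116, -0.3734, 0.0763]
ee_rot: [-2.437, 0.001, -0.036]
wrist_force: [3.6, 1.2, -9.9]
width: 0.0109
finger_force: 30.0
t 3.42 q [-1.057  0.58   1.163  0.38   1.998  0.601] tau [ -2.  -55.  -28.9   1.5   4.2  -0.1] F [ 3.6  1.2 -9.9] grasp [ 0.4112 -0.3856  0.0906] w 0.0109 ff 29.998187720775604
```

```bash
python3 -m handwheel '[[0,-0.008,-0.01,0,0,0],[0,-0.013,-0.015,0,0,0],[0,-0.013,-0.015,0,0,0],[0,-0.013,-0.015,0,0,0]]'; python3 -c "
from h import *
st()"
```

```text
time: 3.75
tool_pos: [0.4116, -0.3734, 0.0772]
ee_rot: [-2.438, 0.003, -0.037]
wrist_force: [4.9, 1.8, -20.9]
width: 0.0113
finger_force: 30.0
t 3.75 q [-1.057  0.579  1.162  0.38   1.999  0.604] tau [ -2.7 -60.6 -31.8   2.2   6.3  -0. ] F [  4.9   1.8 -20.9] grasp [ 0.4112 -0.3856  0.0915] w 0.0113 ff 29.99644249677658
```

The lid stops hard about 12.5 mm up, with the force rising to 21 N, so the catch holds. I'll lower the lid, let go and back off.

```bash
python3 -m handwheel '[[0,0.03,0.035,0,0,0],[0,0.053,0.063,0,0,0],[0,0.053,0.063,0,0,0],[0,0.053,0.063,0,0,0]]'; python3 -m handwheel '[[0,0,0,0,0,0],[0,0,0,0,0,0],[0,0,0,0,0,0],[0,0,0,0,0,0],[0,0,0,0,0,0],[0,0,0,0,0,0]]' 0.35;  python3 -c "
from h import *
st()"; python3 -m handwheel '[[0,0,-0.15,0,0,0],[0,0,-0.3,0,0,0],[0,0,-0.45,0,0,0],[0,0,-0.45,0,0,0],[0,0,-0.45,0,0,0]]'; python3 -m handwheel '[[0,0,0,0,0,0],[0,0,0,0,0,0]]' 1; python3 - <<'E'
from h import *
st()
# knob handle-side face middle at own x -28; bar at -92. tips (TCP) 22mm short of the face, z .125 then .104
for s,z in((-.055,.135),(-.055,.105),(-.047,.105)):
    p=H+(.092+s)*h; p[2]=z; print(rows(p,rot(40).as_euler("xyz")),p)
import cv2
im=viewer.snapshot("wrist"); 
K=ray("wrist",0,0,.1)
cv2.imwrite("pics/w4.png",im[:,:,::-1]); k=H+.07*h; k[2]=.119; print(proj("wrist",k))
E
```

```text
time: 4.08
tool_pos: [0.4116, -0.3736, 0.0659]
ee_rot: [-2.437, -0.0, -0.036]
wrist_force: [3.2, 0.3, -3.2]
width: 0.0109
finger_force: 30.0
time: 4.58
tool_pos: [0.4114, -0.3735, 0.0652]
ee_rot: [-2.437, 0.001, -0.036]
wrist_force: [0.5, -0.1, -0.4]
width: 0.0307
finger_force: 0.0
t 4.58 q [-1.057  0.589  1.172  0.377  1.98   0.593] tau [ -0.  -49.8 -25.9   1.4   2.2  -0. ] F [ 0.5 -0.1 -0.4] grasp [ 0.411  -0.3856  0.0795] w 0.0307 ff 0.0
time: 5.0
tool_pos: [0.4097, -0.433, 0.1345]
ee_rot: [-2.44, -0.001, -0.037]
wrist_force: [0.5, 0.2, -0.1]
width: 0.0307
finger_force: 0.0
time: 5.17
tool_pos: [0.4093, -0.4303, 0.1318]
ee_rot: [-2.434, 0.003, -0.035]
wrist_force: [-0.3, 0.6, -0.6]
width: 0.0208
finger_force: 0.0
t 5.17 q [-1.096  0.65   0.944  0.388  2.155  0.625] tau [ -0.3 -54.1 -28.    1.4   2.1  -0. ] F [-0.3  0.6 -0.6] grasp [ 0.4089 -0.4425  0.1461] w 0.0208 ff 0.0
[-0.004 -0.319  0.252 -0.018  0.004 -0.003] [ 0.411295  -0.3490222  0.135    ]
[-0.004 -0.221  0.366 -0.018  0.004 -0.003] [ 0.411295  -0.3490222  0.105    ]
[-0.004 -0.252  0.392 -0.018  0.004 -0.003] [ 0.411575 -0.341027  0.105   ]
[np.float64(195.89049289712392), np.float64(213.7814233882615)]
```

View pics/w4.png

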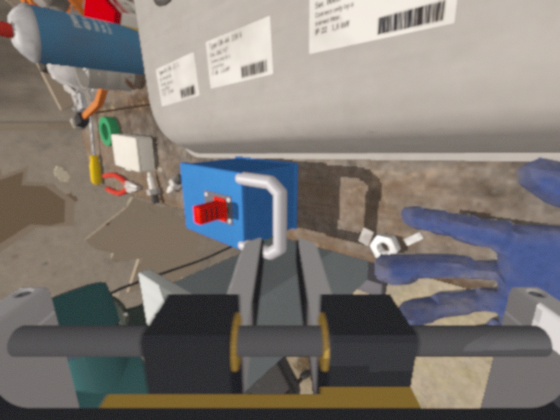

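The knob top is at about (200, 212), as predicted, and the lid is down. I'll move over the gap between the bar and the knob with the fingers shut.

```bash
python3 -m handwheel '[[0,-0.1,0.08,0,0,0],[0,-0.2,0.16,0,0,0],[0,-0.32,0.25,-0.02,0,0],[0,-0.32,0.25,-0.02,0,0],[0,-0.32,0.25,-0.02,0,0],[0,-0.32,0.25,-0.02,0,0]]' 1;  python3 - <<'E'
from h import *
st()
for s,z in((-.055,.102),(-.040,.102),(-.0236,.102)):
    p=H+(.092+s)*h; p[2]=z; print(rows(p,rot(40).as_euler("xyz")),p,robot.get_obs()["tool_pos"])
E
```

```text
time: 5.72
tool_pos: [0.4124, -0.3502, 0.1365]
ee_rot: [-2.447, 0.001, -0.035]
wrist_force: [0.4, -0.3, 0.3]
width: 0.0008
finger_force: 0.0
t 5.72 q [-1.037  0.489  1.167  0.4    2.062  0.654] tau [  0.6 -47.5 -26.5   1.5   2.1  -0. ] F [ 0.4 -0.3  0.3] grasp [ 0.412  -0.3622  0.1509] w 0.0008 ff 0.0
[-0.005  0.106  0.136  0.008  0.002 -0.002] [ 0.411295  -0.3490222  0.102    ] [ 0.41237414 -0.35018314  0.13646045]
[-0.005  0.048  0.184  0.008  0.002 -0.002] [ 0.41182   -0.3340312  0.102    ] [ 0.41237414 -0.35018314  0.13646045]
[-0.005 -0.015  0.236  0.008  0.002 -0.002] [ 0.412394   -0.31764104  0.102     ] [ 0.41237414 -0.35018314  0.13646045]
```

```bash
python3 -m handwheel '[[0,0.04,0.05,0,0,0],[0,0.08,0.1,0,0,0],[0,0.106,0.136,0,0,0],[0,0.106,0.136,0,0,0],[0,0.106,0.136,0,0,0]]';  python3 -c "
from h import *
st()"; python3 -m handwheel '[[0,-0.02,0.017,0,0,0],[0,-0.04,0.034,0,0,0],[0,-0.058,0.048,0,0,0],[0,-0.075,0.063,0,0,0],[0,-0.075,0.063,0,0,0]]';  python3 -c "
from h import *
st()"
```

```text
time: 6.13
tool_pos: [0.4119, -0.3492, 0.1007]
ee_rot: [-2.445, 0.003, -0.036]
wrist_force: [-0.5, 0.2, 0.5]
width: 0.0007
finger_force: 0.0
t 6.13 q [-1.038  0.514  1.206  0.389  2.006  0.629] tau [ -0.  -46.8 -25.9   1.4   2.   -0.1] F [-0.5  0.2  0.5] grasp [ 0.4115 -0.3612  0.1151] w 0.0007 ff 0.0
time: 6.55
tool_pos: [0.4133, -0.3289, 0.1029]
ee_rot: [-2.448, 0.0, -0.035]
wrist_force: [0.2, -0.3, 0.0]
width: 0.0003
finger_force: 0.0
t 6.55 q [-1.021  0.477  1.254  0.396  1.986  0.638] tau [ -0.1 -46.1 -26.3   1.5   2.1  -0. ] F [ 0.2 -0.3  0. ] grasp [ 0.4129 -0.341   0.1173] w 0.0003 ff 0.0
```

```bash
python3 -m handwheel '[[0,-0.012,0.009,0,0,0],[0,-0.023,0.018,0,0,0],[0,-0.023,0.018,0,0,0]]';  python3 -c "
from h import *
st()"; python3 -m handwheel '[[0,-0.01,0.008,0,0,0],[0,-0.02,0.015,0,0,0],[0,-0.02,0.015,0,0,0]]';  python3 -c "
from h import *
st()"
```

```text
time: 6.8
tool_pos: [0.4134, -0.3239, 0.1027]
ee_rot: [-2.448, 0.0, -0.035]
wrist_force: [0.3, 0.7, 0.5]
width: 0.0005
finger_force: 0.0
t 6.8 q [-1.017  0.468  1.267  0.398  1.981  0.641] tau [  0.1 -45.7 -26.1   1.5   2.1  -0. ] F [0.3 0.7 0.5] grasp [ 0.413  -0.3359  0.1171] w 0.0005 ff 0.004444326805241872
time: 7.05
tool_pos: [0.4136, -0.319, 0.1026]
ee_rot: [-2.448, 0.001, -0.036]
wrist_force: [0.4, -1.3, -0.5]
width: 0.0003
finger_force: 0.5
t 7.05 q [-1.013  0.46   1.278  0.399  1.976  0.644] tau [  0.4 -45.5 -25.8   1.6   2.3  -0. ] F [ 0.4 -1.3 -0.5] grasp [ 0.4132 -0.331   0.1171] w 0.0003 ff 0.4563143814448267
```

```bash
python3 -m handwheel '[[0,-0.01,0.008,0,0,0],[0,-0.02,0.016,0,0,0],[0,-0.02,0.016,0,0,0]]';  python3 -c "
from h import *
st()"; python3 -m handwheel '[[0,-0.01,0.008,0,0,0],[0,-0.02,0.016,0,0,0],[0,-0.02,0.016,0,0,0]]';  python3 -c "
from h import *
st()"; python3 -m handwheel '[[0,-0.008,0.006,0,0,0],[0,-0.012,0.009,0,0,0],[0,-0.012,0.009,0,0,0]]';  python3 -c "
from h import *
st()"
```

```text
time: 7.3
tool_pos: [0.4137, -0.3136, 0.1027]
ee_rot: [-2.448, 0.001, -0.036]
wrist_force: [0.4, -1.4, -0.1]
width: 0.0002
finger_force: 0.4
t 7.3 q [-1.008  0.452  1.29   0.401  1.972  0.647] tau [  0.2 -45.2 -25.9   1.5   2.4  -0. ] F [ 0.4 -1.4 -0.1] grasp [ 0.4133 -0.3256  0.1171] w 0.0002 ff 0.37222148501314223
time: 7.55
tool_pos: [0.4139, -0.3113, 0.1028]
ee_rot: [-2.455, 0.0, -0.038]
wrist_force: [-0.6, -7.9, -0.3]
width: 0.0005
finger_force: 4.1
t 7.55 q [-1.005  0.443  1.299  0.4    1.964  0.65 ] tau [  3.5 -44.8 -23.5   2.7   3.7  -0. ] F [-0.6 -7.9 -0.3] grasp [ 0.4135 -0.3232  0.1173] w 0.0005 ff 4.116774704307318
time: 7.8
tool_pos: [0.414, -0.3111, 0.1029]
ee_rot: [-2.461, -0.0, -0.04]
wrist_force: [-1.5, -14.3, 0.4]
width: 0.0005
finger_force: 7.5
t 7.8 q [-1.005  0.438  1.303  0.398  1.958  0.652] tau [  6.7 -43.9 -20.9   3.8   4.7  -0. ] F [ -1.5 -14.3   0.4] grasp [ 0.4135 -0.3229  0.1175] w 0.0005 ff 7.496386114507914
```

The knob stopped hard after about 14 mm of contact travel, with the force rising to 14 N, so it is fully slid. I'll back away and return to the handle.

```bash
python3 -m handwheel '[[0,0.05,-0.05,0,0,0],[0,0.05,-0.2,0,0,0],[0,0.05,-0.35,0,0,0],[0,0.05,-0.35,0,0,0],[0,0.05,-0.35,0,0,0]]';python3 - <<'E'
from h import *
st(); H=np.array([.411,-.386,.08]); print(go(H,40,.07))
E
```

```text
time: 8.22
tool_pos: [0.4124, -0.3591, 0.1514]
ee_rot: [-2.45, -0.001, -0.036]
wrist_force: [-0.5, 0.8, -0.1]
width: 0.0006
finger_force: 0.0
t 8.22 q [-1.044  0.494  1.129  0.404  2.093  0.662] tau [ -0.6 -48.6 -28.5   1.5   2.1  -0. ] F [-0.5  0.8 -0.1] grasp [ 0.4119 -0.3711  0.1658] w 0.0006 ff 0.0
(array([-0.002,  0.333, -0.067,  0.012, -0.003, -0.001]), array([ 0.40984814, -0.41889056,  0.11922148]))
```

```bash
python3 -m handwheel '[[0,0.1,-0.06,0,0,0],[0,0.2,-0.07,0,0,0],[0,0.33,-0.07,0.01,0,0],[0,0.33,-0.07,0.01,0,0],[0,0.33,-0.07,0.01,0,0],[0,0.33,-0.07,0.01,0,0]]' 0.35;python3 - <<'E'
from h import *
st(); H=np.array([.411,-.386,.08]); print(go(H,40))
import cv2; cv2.imwrite("pics/w5.png",viewer.snapshot("wrist")[:,:,::-1])
E
```

```text
time: 8.72
tool_pos: [0.41, -0.4163, 0.1187]
ee_rot: [-2.44, 0.002, -0.035]
wrist_force: [-0.0, -0.1, 1.3]
width: 0.0305
finger_force: 0.0
t 8.72 q [-1.086  0.626  1.003  0.382  2.112  0.617] tau [ -0.5 -50.7 -26.5   1.3   2.1  -0. ] F [-0.  -0.1  1.3] grasp [ 0.4096 -0.4285  0.133 ] w 0.0305 ff 0.0
(array([ 0.   ,  0.009,  0.34 , -0.007,  0.003, -0.001]), array([ 0.41142295, -0.373923  ,  0.06559836]))
```

View pics/w5.png

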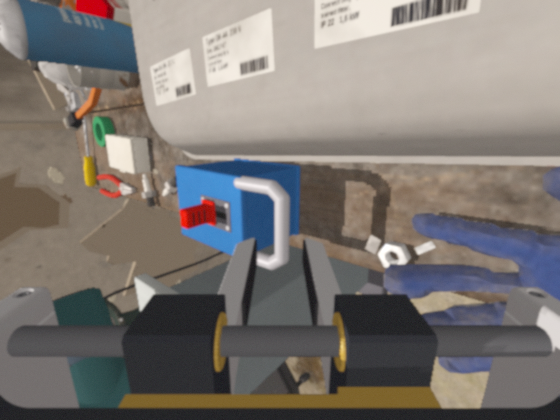

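The knob at about (200, 213) is now at the hinge end of its slot, and the slot is open on the handle side. The bar is at (280, 225), between the fingers. I'll grip it again.

```bash
python3 -m handwheel '[[0,0.01,0.1,0,0,0],[0,0.01,0.2,0,0,0],[0,0.01,0.28,0,0,0],[0,0.01,0.34,0,0,0],[0,0.01,0.34,0,0,0],[0,0.01,0.34,0,0,0]]'; python3 -m handwheel '[[0,0,0,0,0,0],[0,0,0,0,0,0],[0,0,0,0,0,0],[0,0,0,0,0,0],[0,0,0,0,0,0],[0,0,0,0,0,0]]' 1; python3 - <<'E'
from h import *
st()
# arc waypoints: shift in tool axes from now, bar turning about hinge
R=rot(40)
for th in np.arange(.1,1.21,.1):
    d=.142*(1-np.cos(th))*h+np.array([0,0,.142*np.sin(th)]); print(th.round(1),(R.inv().apply(d)/.2).round(3))
E
```

```text
time: 9.27
tool_pos: [0.4118, -0.3747, 0.0668]
ee_rot: [-2.443, 0.0, -0.034]
wrist_force: [0.1, -0.2, 0.6]
width: 0.0305
finger_force: 0.0
time: 9.77
tool_pos: [0.4118, -0.3757, 0.067]
ee_rot: [-2.442, -0.001, -0.035]
wrist_force: [0.6, 0.6, 5.8]
width: 0.0112
finger_force: 30.0
t 9.77 q [-1.058  0.589  1.167  0.375  1.982  0.593] tau [ -0.7 -46.9 -24.9   0.5   0.9  -0.1] F [0.6 0.6 5.8] grasp [ 0.4113 -0.3878  0.0813] w 0.0112 ff 30.00276893377304
0.1 [-0.    -0.048 -0.052]
0.2 [-0.    -0.102 -0.099]
0.3 [-0.    -0.159 -0.14 ]
0.4 [-0.    -0.221 -0.176]
0.5 [-0.    -0.285 -0.205]
0.6 [-0.    -0.353 -0.227]
0.7 [-0.    -0.422 -0.243]
0.8 [-0.    -0.492 -0.252]
0.9 [-0.    -0.563 -0.253]
1.0 [ 0.    -0.634 -0.248]
1.1 [-0.    -0.704 -0.235]
1.2 [ 0.    -0.772 -0.216]
```

```bash
python3 -m handwheel '[[0,-0.024,-0.027,0,0,0],[0,-0.048,-0.052,0,0,0],[0,-0.075,-0.076,0,0,0],[0,-0.102,-0.099,0,0,0],[0,-0.13,-0.12,0,0,0],[0,-0.159,-0.14,0,0,0],[0,-0.19,-0.158,0,0,0],[0,-0.221,-0.176,0,0,0],[0,-0.221,-0.176,0,0,0]]'; python3 -c "
from h import *
st()"
```

```text
time: 10.52
tool_pos: [0.4122, -0.3664, 0.1233]
ee_rot: [-2.449, -0.001, -0.037]
wrist_force: [1.3, -7.7, -2.3]
width: 0.0111
finger_force: 30.0
t 10.52 q [-1.05   0.525  1.142  0.393  2.055  0.637] tau [  2.3 -48.6 -24.3   2.3   4.4  -0. ] F [ 1.3 -7.7 -2.3] grasp [ 0.4117 -0.3784  0.1377] w 0.0111 ff 30.003198981285095
```

```bash
python3 -m handwheel '[[0,-0.028,-0.018,0,0,0],[0,-0.06,-0.033,0,0,0],[0,-0.093,-0.044,0,0,0],[0,-0.127,-0.055,0,0,0],[0,-0.16,-0.063,0,0,0],[0,-0.195,-0.071,0,0,0],[0,-0.23,-0.077,0,0,0],[0,-0.265,-0.08,0,0,0],[0,-0.265,-0.08,0,0,0]]'; python3 -c "
from h import *
st()"
```

```text
time: 11.27
tool_pos: [0.4134, -0.3363, 0.1701]
ee_rot: [-2.45, -0.003, -0.037]
wrist_force: [1.6, -9.6, 2.9]
width: 0.0111
finger_force: 30.0
t 11.27 q [-1.027  0.443  1.163  0.42   2.1    0.688] tau [  3.3 -45.1 -23.2   2.3   4.1  -0. ] F [ 1.6 -9.6  2.9] grasp [ 0.4129 -0.3482  0.1846] w 0.0111 ff 30.002831518650055
```

```bash
python3 -m handwheel '[[0,-0.034,-0.005,0,0,0],[0,-0.07,-0.008,0,0,0],[0,-0.106,-0.009,0,0,0],[0,-0.143,-0.007,0,0,0],[0,-0.143,-0.007,0,0,0]]'; python3 -c "
from h import *
st()"; python3 -m handwheel '[[0,-0.035,0.006,0,0,0],[0,-0.07,0.013,0,0,0],[0,-0.1,0.018,0,0,0],[0,-0.13,0.027,0,0,0],[0,-0.13,0.027,0,0,0],[0,-0.13,0.027,0,0,0]]'; python3 -c "
from h import *
st()"
```

```text
time: 11.68
tool_pos: [0.4142, -0.3144, 0.1896]
ee_rot: [-2.448, -0.003, -0.036]
wrist_force: [1.9, -8.2, 3.5]
width: 0.0112
finger_force: 30.0
t 11.68 q [-1.01   0.396  1.189  0.436  2.114  0.717] tau [  2.6 -43.1 -23.5   1.8   3.6  -0. ] F [ 1.9 -8.2  3.5] grasp [ 0.4137 -0.3264  0.204 ] w 0.0112 ff 30.00026822090149
time: 12.18
tool_pos: [0.415, -0.2909, 0.2014]
ee_rot: [-2.446, -0.002, -0.036]
wrist_force: [2.5, -5.5, 1.4]
width: 0.0109
finger_force: 30.0
t 12.18 q [-0.99   0.352  1.225  0.45   2.114  0.743] tau [  1.9 -41.9 -24.3   1.6   3.6  -0.1] F [ 2.5 -5.5  1.4] grasp [ 0.4146 -0.3029  0.2158] w 0.0109 ff 29.998019635677338
```

```bash
python3 -m handwheel '[[0,0,0,0,0,0],[0,0,0,0,0,0],[0,0,0,0,0,0],[0,0,0,0,0,0]]'; python3 - <<'E'
from h import *
import cv2
st(); a=viewer.snapshot("wrist"); b=viewer.snapshot("scene")
cv2.imwrite("pics/f.png",np.vstack([cv2.resize(a[100:340,100:460],(540,360)),cv2.resize(b[170:330,200:440],(540,240))])[:600,:,::-1]); st()
E
```

```text
time: 12.52
tool_pos: [0.4151, -0.2911, 0.2013]
ee_rot: [-2.446, -0.002, -0.036]
wrist_force: [2.4, -6.3, 2.1]
width: 0.0112
finger_force: 30.0
t 12.52 q [-0.99   0.352  1.225  0.45   2.114  0.743] tau [  1.8 -41.7 -24.3   1.6   3.6  -0.1] F [ 2.4 -6.3  2.1] grasp [ 0.4146 -0.3032  0.2157] w 0.0112 ff 29.997995495796204
t 12.62 q [-0.99   0.352  1.225  0.45   2.114  0.743] tau [  1.8 -41.7 -24.3   1.6   3.6  -0.1] F [ 3.1 -6.8  2.5] grasp [ 0.4146 -0.3032  0.2157] w 0.0112 ff 29.997930228710175
```

View pics/f.png

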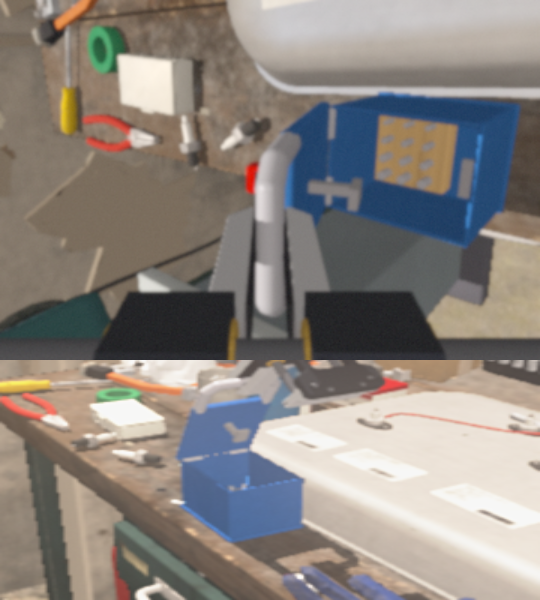

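The lid stands open at about 66°, the bar at (268, 230) is held between the fingers, and the bystanders haven't moved. I'll hand the job in.

```bash
python3 -c "
from bench import robot
print(robot.close_job())"
```

```text
the job is handed in; nothing more can be done
None
```

The tug showed that the catch was holding, so I slid the knob fully towards the hinge, opened the lid to about 66° and handed the job in with the gripper still holding the handle; no verdict came back.

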